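# Lay the coffee tray for two

### The arm

A 6-joint arm with a two-finger parallel gripper is mounted at the origin on the work surface. World frame = base frame: x ahead of the robot, y to its left, z up, the work surface at z = 0. Lengths are in m, angles in degrees, forces in N, time in s.
With the tool pointing down it reaches from about 0.3 to 0.75 m from the base axis. Payload 8.5 kg.
Tool frame: the origin (TCP) lies midway between the tips of the shut fingers; the grasp point (between the pads) lies 19 mm behind it; z points along the fingers, y is the line along which they close (so a half turn about z gives the same grasp; the last joint's range is limited). The gripper opens to 85 mm and grips with 20 to 120 N. Pads are 22 mm wide; open, the fingers measure 114 mm over their backs; the gripper's body (76 mm by 85 mm) begins 54 mm behind the grasp point. The pads swing forward as they close: fully open they stand 13 mm farther back than shut.
Start: joints at [-89.284, 21.807, 74.336, -0, 83.858, -12.336], TCP at [0.124, -0.536, 0.231] pointing down, gripper open.
Joint ranges: [-178.18, 178.18], [-50.72, 133.34], [12.68, 142.11], [-81.47, 261.47], [9.98, 163.14], [-165.26, 165.26]. Speed limits (degrees/s): [136.94, 136.94, 180, 180, 180, 180].

### API

Orientations are given as a 3x3 rotation matrix whose columns are the frame's x, y, z axes.
In Python, from rig import monitor, optics, close_job, models gives the robot as it stands.
- The arm moves only by the tool step_arm, never from a script. Its arguments are lists of equal length, an entry for each row: "fingers": the closure, from -1 (fully open) to 1 (shut); "travel": the shift along the tool's x, y, z scaled (see below), a list of three; "twist": the turn about the tool's z scaled (see below). In form: {"fingers": [fingers, ...], "travel": [[tx, ty, tz], ...], "twist": [twist, ...]}. A call has 1 to 10 rows; each row shifts and turns the commanded pose from where the row before left it, along the tool's axes as they then stand; what a row does not reach is not made up. The controller multiplies each number of a shift by 100 mm and each number of a turn by pi rad. A row lasts 1/8 s, in which the tool goes at most 62.5 mm and 10.7 degrees, less where a joint would pass 70% of its speed; a pose out of reach is approached as far as the arm can. A call with a number of a shift or a turn outside -1 to 1 is refused whole. A call with a gripper value outside its range is refused whole. The fingers move at their own pace and stop on an object; "force" is the grip in N (left out, the last holds). Time passes only in rows, so rows that do not move let the fingers close. It gives the time, the measured TCP pose, the force, the opening and the grip force at its end, in the units of the state.
- monitor.observe(): the state, without advancing time (a new reading comes with each control period).
- optics.get_image(name): name is "scene" or "top"; returns (picture, depth): 400x640x3 uint8, blue, green, red; 400x640 float32, m along the optical axis (not along the pixel's ray), 0 where there is no reading.
- optics.get_calibration(name): a dict with "vertical_fov" (degrees; the focal length in pixels is half the picture's height over the tangent of half this angle, whatever the lens; pixels are square), "cx", "cy" (the principal point, pixels), "distortion" ([k1, k2, p1, p2, k3] as OpenCV has them; the pictures are not rectified), "world_from_camera" (4x4, takes a point from camera to world coordinates). Camera axes: x right, y up, looking along -z (the intrinsics and any distortion apply to the point x, -y, -z); pixel columns grow to the right and rows downward; lengths in m; the calibration is good to about 2 mm. A picture is of the moment at which its call begins. get_calibration takes no time and is no camera call.
- close_job(): hands the job in; it is judged then, once.
Trained networks look in the newest picture that a camera, given by its name, has taken for a name from the list of things; names that differ only in an ending like _2 or _b are one class to them, and where a whole thing is asked for, a point or a joint stands for the part that bears it (a point fixed in the world has none). Each returns a list of dicts, best first, with "confidence" (0 to 1); they miss things now and then, are a little off and sometimes report something else, mostly with a low value. They report only what shows in the picture. A call takes as long as a camera call. They do not tell look-alikes from the thing itself.
- models.trace(camera, query): "mask" (400x640 bool, what is visible of it) and "point" ([column, row] in pixels, amid what is visible of it).
- models.landmark_of(camera, query): "point" ([column, row] in pixels: a listed point, or the origin of a listed thing).
The state is a dict: "time_s": time; "q": joint angles; "qvel": joint speeds; "joint_efforts": joint torques, N m; "position": TCP position; "tool_rot": TCP orientation; "ft_force": force on the tool from outside, world axes, zero at the start; "wrist_torque": the same for the moment, N m; "grip_width": finger opening in m; "gripper_force": force on a finger pad.
Only numpy, scipy, OpenCV 4.12 (cv2) and the standard library are available. Lean on these libraries where they do the work, as an engineer would, in place of code of your own. Each camera call takes 0.05 s, during which the arm holds its last target. There are 200 camera calls.

### The job

Lay the coffee tray for two: set each cup upright in the middle of the saucer of its own colour, stand the yellow biscuit tin on the tray midway between the two saucers and the green sugar pot centred on top of the tin, and stand the red milk jug on the tray directly behind the tin (on the side away from you, the robot; straight back, square to the tray's long edges) without touching it. Set things down rather than dropping them, do not tip anything over, and leave the honey jar where it stands.

Things in the scene. Friction and masses are not known exactly. Their poses are not given: they have to be found in the camera images.
- tray: Brown wooden tray, fixed: 240 mm deep (its x) by 340 mm wide (its y). Floor 10 mm above the origin, rim to 18 mm, 8 mm thick. Origin: centre of its underside. Its x points away from the robot to its back (far long) edge, within 12 degrees; y left, z up. The saucers are centred at tray x = -45 mm, y = +105 and -105 mm; midway between them is x = -45 mm, y = 0.
- saucer_white: White ceramic saucer, 110 mm across, 13 mm tall: a flat well 36 mm in radius, its floor 6 mm above the origin, and a rim sloping up from it. Fixed on the tray in its left or right saucer place (which colour is where varies). Origin: centre of its underside, on the tray's floor; z up.
- saucer_blue: Blue ceramic saucer, 110 mm across, 13 mm tall: a flat well 36 mm in radius, its floor 6 mm above the origin, and a rim sloping up from it. Fixed on the tray in its left or right saucer place (which colour is where varies). Origin: centre of its underside, on the tray's floor; z up.
- cup_white: Loose white ceramic espresso cup, open on top, 55 mm tall; diameter 40 mm at the foot, 57 mm at height 18 mm, 60 mm at the rim. A 7 mm bar handle reaches 50 mm from the axis towards its +y, at heights 16 to 48 mm: grip across the body along its x. About 0.15 kg. Origin: centre of its underside; z up. Starts upright on the table left or right of the tray, its place shuffled.
- cup_blue: Loose blue ceramic espresso cup, open on top, 55 mm tall; diameter 40 mm at the foot, 57 mm at height 18 mm, 60 mm at the rim. A 7 mm bar handle reaches 50 mm from the axis towards its +y, at heights 16 to 48 mm: grip across the body along its x. About 0.15 kg. Origin: centre of its underside; z up. Starts upright on the table left or right of the tray, its place shuffled.
- tin: Loose low round biscuit tin, yellow with a flat brass lid that stays on: diameter 60 mm, 40 mm tall, about 0.22 kg. Origin: centre of its underside; z up. Starts upright on the table left or right of the tray, its place shuffled.
- creamer: Loose empty red enamel milk jug, open on top: diameter 48 mm at the foot, 50 mm at the rim, 70 mm tall, 0.18 kg. A black 7 mm bar handle reaches 48 mm from the axis towards its +y, at heights 14 to 62 mm; a spout at the rim reaches 33 mm towards -y: grip across the body along its x. Origin: centre of its underside; z up. Starts upright on the table left or right of the tray, its place shuffled.
- sugar: Loose green sugar pot with a green lid that stays on: body diameter 46 mm, 41 mm tall with the lid (47 mm across), a 16 mm white ball knob on top reaching 55 mm; foot 40 mm across; about 0.15 kg. Origin: centre of its underside; z up. Starts upright on the table left or right of the tray, its place shuffled.
- honey: Loose amber glass honey jar with a black cap, diameter 52 mm, 68 mm tall; not part of the job, to be left where it stands. Origin: centre of its underside; z up. Starts upright on the table left or right of the tray, its place shuffled.
Mind the look-alikes: they are no part of the job. Leave any purple look-alike of the cup_blue alone.

How it is judged:
By the outcome, as a careful person would: the job done as asked, in the order asked, and still so for the second after the job is handed in, with the robot touching nothing.
It also fails if it takes over 120 s, if anything falls off the work surface, if the arm or the gripper's body presses on something with over 40 N, if the wrist force passes 120 N, or if a joint passes its speed limit or range.

## Working session

There is one attempt and no reset: what is moved stays moved. The work goes in short steps, Python scripts to look and compute and a tool call to move; the robot and the scene stay as the last step left them, time stands still between calls to the robot, and variables do not carry over. Pictures are saved under pics/ and viewed, at most 14 in all, crops included, and the job is handed in when it is done.

Besides the shell and the picture viewer there is one more tool, called after "Call:" by a JSON object that holds its "method" and its "body". step_arm: Moves the arm, as the interface text tells. Its arguments: {"type":"object","properties":{"fingers":{"type":"array","items":{"type":"number"}},"travel":{"type":"array","items":{"type":"array","items":{"type":"number"}}},"twist":{"type":"array","items":{"type":"number"}},"force":{"type":"number"}},"required":["fingers","travel","twist"]}

```bash
ls; mkdir -p pics
python3 - <<'E'
from rig import monitor, optics, models
import cv2, numpy as np
s=monitor.observe(); print({k:np.round(v,3).tolist() for k,v in s.items()})
for n in ("scene","top"):
    im,d=optics.get_image(n); cv2.imwrite(f"pics/{n}0.png",im); np.save(f"pics/{n}0.npy",d)
    print(n,{k:np.round(v,4).tolist() for k,v in optics.get_calibration(n).items()})
E
```

```text
pics
{'time_s': 0.0, 'q': [-89.284, 21.84, 74.386, -0.0, 83.856, -12.335], 'qvel': [-0.067, 0.077, -0.048, -0.016, 0.118, 0.028], 'joint_efforts': [0.0, -44.846, -23.128, -0.0, 0.005, -0.0], 'position': [0.124, -0.535, 0.231], 'tool_rot': [[0.974, 0.226, -0.0], [0.226, -0.974, 0.001], [0.0, -0.001, -1.0]], 'ft_force': [0.156, 0.261, -0.559], 'wrist_torque': [0.001, -0.03, -0.004], 'gripper_force': 0.0, 'grip_width': 0.085}
scene {'vertical_fov': 48.9907, 'cx': 312.1035, 'cy': 196.189, 'distortion': [-0.096, 0.0, 0.0, 0.0, 0.0], 'world_from_camera': [[0.1481, -0.7596, 0.6333, 1.1518], [0.9889, 0.1043, -0.1062, -0.1556], [0.0146, 0.6419, 0.7666, 0.8564], [0.0, 0.0, 0.0, 1.0]]}
top {'vertical_fov': 49.4625, 'cx': 316.0933, 'cy': 197.0265, 'distortion': [0.0031, 0.0, 0.0, 0.0, 0.0], 'world_from_camera': [[0.0034, 0.9908, -0.1354, 0.3467], [-0.9999, 0.005, 0.0121, -0.0497], [0.0126, 0.1353, 0.9907, 1.319], [0.0, 0.0, 0.0, 1.0]]}
```

View pics/top0.png

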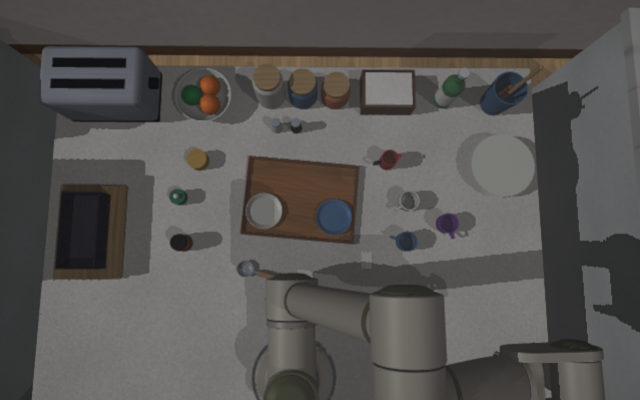

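View pics/scene0.png

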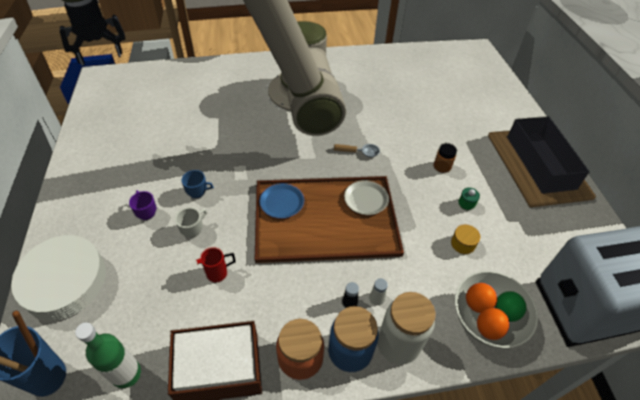

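The top view shows the white saucer at (264,211) and the blue at (335,217). The tin (198,160), sugar (178,197) and honey (181,242) stand left of the tray. The creamer (388,159), white cup (409,201), blue cup (405,241) and purple look-alike (448,224) stand right of it. The scene view agrees.

```bash
cat > h.py <<'E'
from rig import monitor, optics, models
import cv2, numpy as np
from scipy.optimize import least_squares
def K(c):
    f=200/np.tan(np.radians(c["vertical_fov"])/2)
    return np.array([[f,0,c["cx"]],[0,f,c["cy"]],[0,0,1.]]), np.array(c["distortion"],float)
def rays(cam,px):
    c=optics.get_calibration(cam); k,d=K(c)
    u=cv2.undistortPoints(np.asarray(px,float).reshape(-1,1,2),k,d)[:,0]
    T=np.array(c["world_from_camera"])
    return T[:3,3], np.c_[u[:,0],-u[:,1],-np.ones(len(u))]@T[:3,:3].T
def cloud(cam,mask,depth):
    r,c=np.nonzero(mask&(depth>0)); o,v=rays(cam,np.c_[c,r])
    return o+v*depth[r,c][:,None]
def plane(cam,px,z):
    o,v=rays(cam,px); return o+v*((z-o[2])/v[:,2])[:,None]
def proj(cam,P):
    c=optics.get_calibration(cam); k,d=K(c); T=np.linalg.inv(np.array(c["world_from_camera"]))
    q=np.asarray(P,float).reshape(-1,3)@T[:3,:3].T+T[:3,3]
    return cv2.projectPoints(q*[1,-1,-1],np.zeros(3),np.zeros(3),k,d)[0][:,0]
def circ(P,R=None):
    f=(lambda p:np.hypot(*(P[:,:2]-p[:2]).T)-(R or p[2]))
    p0=P[:,:2].mean(0); p0=p0 if R else np.r_[p0,.03]
    return least_squares(f,p0,loss="soft_l1",f_scale=.002).x
E
python3 - <<'E'
from h import *
D={}
for cam in("top","scene"):
    im,d=optics.get_image(cam)
    for q in "tray saucer_white saucer_blue cup_white cup_blue tin creamer sugar honey".split():
        for m in models.trace(cam,q)[:3]:
            if m["confidence"]<.2: continue
            P=cloud(cam,m["mask"],d)
            D[f"{cam}/{q}/{len(D)}"]=m["mask"]
            z=P[:,2]; zt=np.percentile(z,97)
            Q=P[z>zt-.006]
            print(cam,q,round(m["confidence"],2),np.round(m["point"]),m["mask"].sum(),"ztop",round(zt,4),"top mean",np.round(Q[:,:2].mean(0),4),"bbox",np.round([*np.percentile(P[:,0],[1,99]),*np.percentile(P[:,1],[1,99])],3))
np.savez("masks.npz",**D)
E
```

```text
top tray 0.95 [299. 192.] 6601 ztop 0.0198 top mean [ 0.5202 -0.0191] bbox [ 0.395  0.64  -0.187  0.151]
top saucer_white 0.77 [262. 211.] 1019 ztop 0.0253 top mean [0.4815 0.0903] bbox [0.431 0.532 0.04  0.141]
top saucer_blue 0.82 [334. 217.] 992 ztop 0.0256 top mean [ 0.4659 -0.1188] bbox [ 0.413  0.512 -0.167 -0.071]
top cup_white 0.72 [410. 200.] 341 ztop 0.0579 top mean [ 0.5116 -0.334 ] bbox [ 0.482  0.539 -0.366 -0.311]
top cup_blue 0.79 [446. 226.] 425 ztop 0.0582 top mean [ 0.4409 -0.4537] bbox [ 0.405  0.476 -0.5   -0.424]
top cup_blue 0.56 [408. 239.] 388 ztop 0.0579 top mean [ 0.39   -0.3324] bbox [ 0.363  0.418 -0.368 -0.288]
top tin 0.67 [200. 158.] 387 ztop 0.0446 top mean [0.6353 0.2925] bbox [0.607 0.666 0.264 0.321]
top creamer 0.68 [386. 161.] 376 ztop 0.0721 top mean [ 0.6357 -0.2873] bbox [ 0.611  0.676 -0.323 -0.24 ]
top sugar 0.54 [175. 201.] 242 ztop 0.0522 top mean [0.5199 0.3452] bbox [0.498 0.543 0.324 0.367]
top honey 0.72 [180. 243.] 318 ztop 0.072 top mean [0.3839 0.3286] bbox [0.361 0.407 0.303 0.364]
scene tray 0.7 [326. 224.] 9285 ztop 0.0182 top mea
[... 537 characters left out ...]
ztop 0.0559 top mean [ 0.4458 -0.4508] bbox [ 0.365  0.475 -0.495 -0.422]
scene cup_blue 0.84 [192. 181.] 627 ztop 0.0557 top mean [ 0.3939 -0.3284] bbox [ 0.363  0.422 -0.361 -0.289]
scene tin 0.88 [466. 239.] 712 ztop 0.042 top mean [0.639  0.2941] bbox [0.582 0.669 0.266 0.324]
scene creamer 0.64 [216. 260.] 788 ztop 0.0711 top mean [ 0.6382 -0.284 ] bbox [ 0.597  0.661 -0.308 -0.237]
scene sugar 0.66 [470. 200.] 401 ztop 0.0498 top mean [0.5259 0.3472] bbox [0.476 0.548 0.326 0.394]
scene honey 0.82 [445. 159.] 542 ztop 0.0697 top mean [0.3887 0.3297] bbox [0.355 0.414 0.306 0.352]
scene honey 0.41 [282. 198.] 1213 ztop 0.0232 top mean [ 0.4602 -0.1163] bbox [ 0.413  0.515 -0.168 -0.065]
```

```bash
cat > fit.py <<'E'
from h import *
S={"cup":([0,18,55],[20,28.5,30],(50,16,48),None),"tin":([0,40],[30,30],None,None),
   "creamer":([0,70],[24,25],(48,14,62),33),"sugar":([0,10,36,36.1,41,41.1,47,55],[20,23,23,23.5,23.5,5,8,3],None,None),"honey":([0,68],[26,26],None,None)}
def model(kind):
    zs,rs,hd,sp=S[kind]; a=np.linspace(0,2*np.pi,60)[:,None]
    parts=[]
    for i in range(len(zs)-1):   # stacked convex pieces
        parts.append(np.concatenate([np.c_[r*np.cos(a),r*np.sin(a),0*a+z] for z,r in((zs[i],rs[i]),(zs[i+1],rs[i+1]))]))
    if hd:
        L,z0,z1=hd; g=lambda y0,y1,za,zb:np.array([[x,y,z] for x in(-3.5,3.5) for y in(y0,y1) for z in(za,zb)],float)
        parts+=[g(22,L,z0,z0+7),g(22,L,z1-7,z1),g(L-7,L,z0,z1)]
    if sp: parts.append(np.array([[-10,-20,70],[10,-20,70],[0,-sp,70],[0,-22,55]],float))
    return [p/1000 for p in parts]
def sil(cam,kind,x,y,th,z0,sc,box):
    c,s=np.cos(th),np.sin(th); R=np.array([[c,-s,0],[s,c,0],[0,0,1]]); m=np.zeros((int((box[3]-box[1])*sc),int((box[2]-box[0])*sc)),np.uint8)
    for p in model(kind):
        q=(proj(cam,p@R.T+[x,y,z0])-[box[0]-.5,box[1]-.5])*sc
        cv2.fillConvexPoly(m,cv2.convexHull(np.round(q*16).astype(np.int32)),255,cv2.LINE_AA,4)
    return cv2.resize(m,(box[2]-box[0],box[3]-box[1]),interpolation=cv2.INTER_AREA)/255.
def fit(cam,kind,mask,p0,z0=0.,yaws=None):
    """mask: bool image of the thing; returns x,y,yaw and mismatch fraction"""
    from scipy.optimize import minimize
    ys,xs=np.nonzero(mask); box=[xs.min()-8,ys.min()-8,xs.max()+9,ys.max()+9]
    M=mask[box[1]:box[3],box[0]:box[2]].astype(float)
    f=lambda p:np.abs(sil(cam,kind,p[0]/100+p0[0],p[1]/100+p0[1],p[2],z0,4,box)-M).sum()/M.sum()
    if yaws is None: yaws=np.radians(np.arange(0,360,30)) if S[kind][2] else [0.]
    best=min(yaws,key=lambda t:f([0,0,t]))
    r=minimize(f,[0,0,best],method="Nelder-Mead",options=dict(initial_simplex=[[0,0,best],[.5,0,best],[0,.5,best],[0,0,best+.3]],maxiter=150))
    return r.x[0]/100+p0[0],r.x[1]/100+p0[1],np.degrees(r.x[2])%360,r.fun
def bump(cam,d,z=.010):
    P=cloud(cam,d>=0,np.where(d>0,d,9)).reshape(400,640,3); return P,(d>0)
E
python3 - <<'E'
from fit import *
p0={"cup_white":(.515,-.337),"cup_blue":(.392,-.331),"purple":(.443,-.453),"tin":(.637,.293),"creamer":(.637,-.286),"sugar":(.523,.346),"honey":(.386,.329)}
for cam in("top","scene"):
    im=cv2.imread(f"pics/{cam}0.png"); d=np.load(f"pics/{cam}0.npy"); P,ok=bump(cam,d)
    for nm,(x,y) in {"L":(.45,.25),"R":(.58,-.40),"far":(.70,0),"near":(.34,-.2)}.items():
        b=ok&(np.hypot(P[...,0]-x,P[...,1]-y)<.03); print(cam,nm,b.sum(),"table z",np.round([np.median(P[b][:,2]),P[b][:,2].std()],4))
    vis=cv2.resize(im,None,fx=2,fy=2)
    for n,(x,y) in p0.items():
        k="cup" if n in("cup_white","cup_blue","purple") else n
        b=ok&(np.hypot(P[...,0]-x,P[...,1]-y)<.075)&(P[...,2]>.008)
        nl,lab,st,_=cv2.connectedComponentsWithStats(b.astype(np.uint8)); b=lab==1+np.argmax(st[1:,4])
        r=fit(cam,k,b,(x,y)); print(cam,n,np.round(r,4),b.sum())
E
```

```text
top L 306 table z [0.0003 0.0027]
top R 288 table z [0.0003 0.0027]
top far 308 table z [0.0005 0.0086]
top near 316 table z [0.0005 0.0028]
top cup_white [  0.511   -0.3395 210.3172   0.4862] 283
top cup_blue [  0.3913  -0.3303 188.5576   0.6348] 265
top purple [  0.445   -0.4529 116.0566   0.4018] 315
top tin [ 0.6371  0.2944 14.4266  0.098 ] 366
top creamer [ 0.6363 -0.2837 14.0065  0.4268] 258
top sugar [0.5215 0.347  3.0189 0.0893] 236Traceback (most recent call last):
  File "<stdin>", line 12, in <module>
  File "fit.py", line 28, in fit
    r=minimize(f,[0,0,best],method="Nelder-Mead",options=dict(initial_simplex=[[0,0,best],[.5,0,best],[0,.5,best],[0,0,best+.3]],maxiter=150))
    res = _minimize_neldermead(fun, x0, args, callback, bounds=bounds,
                               **options)
    fxcc = func(xcc)
    fx = function(np.copy(x), *(wrapper_args + args))
  File "fit.py", line 25, in <lambda>
    f=lambda p:np.abs(sil(cam,kind,p[0]/100+p0[0],p[1]/100+p0[1],p[2],z0,4,box)-M).sum()/M.sum()
                      ~~~^^^^^^^^^^^^^^^^^^^^^^^^^^^^^^^^^^^^^^^^^^^^^^^^^^^^^^
  File "fit.py", line 17, in sil
    q=(proj(cam,p@R.T+[x,y,z0])-[box[0]-.5,box[1]-.5])*sc
       ~~~~^^^^^^^^^^^^^^^^^^^^
  File "h.py", line 18, in proj
    c=optics.get_calibration(cam); k,d=K(c); T=np.linalg.inv(np.array(c["world_from_camera"]))
ValueError: time passes only in moves, steps and waits
```

```bash
sed -i 's/^def K(c)/from functools import lru_cache\ncal=lru_cache(None)(lambda n:optics.get_calibration(n))\ndef K(c)/; s/c=optics.get_calibration(cam)/c=cal(cam)/' h.py
cat > meas.py <<'E'
from fit import *
p0={"cup_white":(.515,-.337),"cup_blue":(.392,-.331),"tin":(.637,.293),"creamer":(.637,-.286),"sugar":(.523,.346),"honey":(.386,.329)}
mk=np.load("masks.npz"); pics=[]
for cam in("top","scene"):
    im=cv2.imread(f"pics/{cam}0.png"); d=np.load(f"pics/{cam}0.npy"); P,ok=bump(cam,d)
    for n,(x,y) in p0.items():
        k=n.split("_")[0]
        b=ok&(np.hypot(P[...,0]-x,P[...,1]-y)<.075)&(P[...,2]>.010)
        b=cv2.morphologyEx(b.astype(np.uint8),cv2.MORPH_CLOSE,np.ones((3,3)))
        cs,_=cv2.findContours(b,cv2.RETR_EXTERNAL,cv2.CHAIN_APPROX_NONE); b=cv2.drawContours(np.zeros_like(b),[max(cs,key=cv2.contourArea)],-1,1,-1)>0
        c=proj(cam,[x,y,.03])[0]
        m2=max((mk[q] for q in mk.files if q.startswith(cam+"/"+n)),key=lambda m:m[int(c[1])-6:int(c[1])+7,int(c[0])-6:int(c[0])+7].sum())
        for lab,mm in(("depth",b),("net",m2)):
            r=fit(cam,k,mm,(x,y)); print(cam,n,lab,np.round(r,4))
            if lab=="depth":
                c0=np.round(c).astype(int); w=24; crop=cv2.resize(im[c0[1]-w:c0[1]+w,c0[0]-w:c0[0]+w],None,fx=4,fy=4,interpolation=cv2.INTER_NEAREST)
                box=[c0[0]-w,c0[1]-w,c0[0]+w,c0[1]+w]
                s=sil(cam,k,r[0],r[1],np.radians(r[2]),0,4,box)
                for M,col in((s>.5,(0,255,0)),(mm[box[1]:box[3],box[0]:box[2]],(0,0,255))):
                    cs,_=cv2.findContours(cv2.resize(M.astype(np.uint8),None,fx=4,fy=4,interpolation=cv2.INTER_NEAREST),cv2.RETR_EXTERNAL,cv2.CHAIN_APPROX_NONE); cv2.drawContours(crop,cs,-1,col,1)
                pics.append(crop)
H=np.vstack([np.hstack(pics[i:i+4]) for i in(0,4,8)]); H=cv2.convertScaleAbs(H,alpha=1.6)
cv2.imwrite("pics/fits.png",H)
E
python3 meas.py
```

```text
top cup_white depth [ 5.109000e-01 -3.392000e-01  2.107444e+02  1.347000e-01]
top cup_white net [ 5.1130e-01 -3.3870e-01  2.0988e+02  1.5620e-01]
top cup_blue depth [ 3.913000e-01 -3.303000e-01  1.892685e+02  1.538000e-01]
top cup_blue net [ 3.920000e-01 -3.309000e-01  1.889774e+02  1.527000e-01]
top tin depth [ 0.6372  0.2944 14.1978  0.1082]
top tin net [0.6365 0.2942 8.9065 0.0693]
top creamer depth [ 0.6365 -0.2838 14.4796  0.1216]
top creamer net [ 0.6361 -0.2844 13.2393  0.099 ]
top sugar depth [0.5215 0.3471 1.1669 0.086 ]
top sugar net [0.5214 0.3462 5.6598 0.0668]
top honey depth [ 0.3856  0.3278 16.623   0.1526]
top honey net [ 0.3857  0.329  24.0504  0.2076]
scene cup_white depth [  0.5105  -0.3372 105.9125   0.1842]
scene cup_white net [  0.508   -0.3356 105.274    0.2952]
scene cup_blue depth [ 3.899000e-01 -3.293000e-01  3.358754e+02  1.371000e-01]
scene cup_blue net [ 3.932000e-01 -3.295000e-01  3.368927e+02  1.264000e-01]
scene tin depth [ 0.633   0.2995 13.6727  0.1519]
scene tin net [0.6382 0.2952 8.485  0.0695]
scene creamer depth [ 0.6347 -0.2816 19.232   0.1964]
scene creamer net [  0.6334  -0.2804 103.6231   0.2279]
scene sugar depth [ 0.5219  0.3499 10.2468  0.158 ]
scene sugar net [0.5236 0.3482 1.0668 0.0519]
scene honey depth [3.808000e-01 3.347000e-01 3.576604e+02 1.930000e-01]
scene honey net [0.3865 0.3302 4.2535 0.1012]
```

View pics/fits.png

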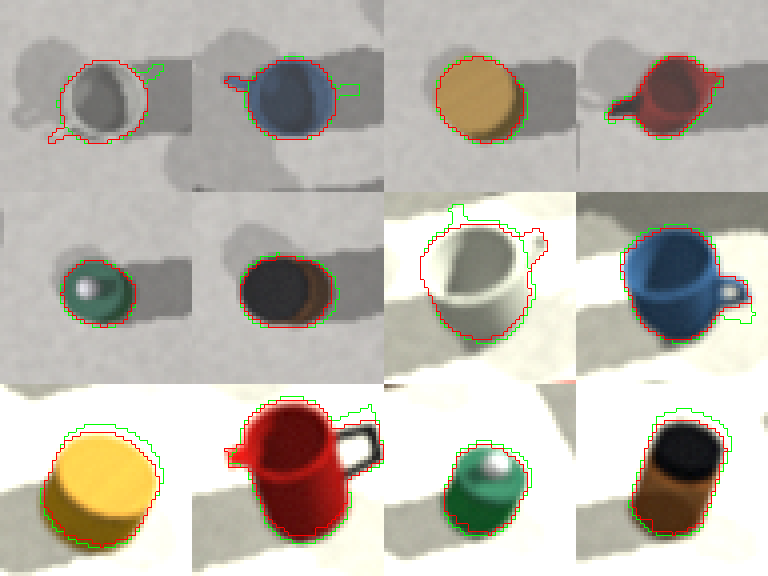

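The overlays (green is the model, red the mask) fit the bodies well. White cup handle: toward +y, −x (~127°). Blue cup handle: toward +y (~74°). Jug handle: ~104°. Next I refit with those yaws as seeds, and measure the saucers and tray.

```bash
cat > meas2.py <<'E'
from fit import *
S["saucer"]=([0,13],[36,55],None,None)
p0={"cup_white":(.511,-.338,37),"cup_blue":(.392,-.330,-16),"tin":(.637,.294,0),"creamer":(.636,-.283,14),"sugar":(.522,.347,0),"honey":(.386,.329,0),"saucer_white":(.480,.092,0),"saucer_blue":(.463,-.117,0)}
mk=np.load("masks.npz")
for n,(x,y,t) in p0.items():
    k=n.split("_")[0]
    for cam in("top","scene"):
        c=proj(cam,[x,y,.03])[0].astype(int)
        m=max((mk[q] for q in mk.files if q.startswith(cam+"/"+n)),key=lambda m:m[c[1]-6:c[1]+7,c[0]-6:c[0]+7].sum())
        print(n,cam,np.round(fit(cam,k,m,(x,y),.01 if k=="saucer" else 0,[np.radians(t)]),4))
# tray outline at rim top z=.018, 240x340
for cam in("top","scene"):
    m=np.zeros((400,640),bool)
    for q in mk.files:
        if q.startswith(cam+"/tray"): m|=mk[q]
        if q.startswith(cam+"/saucer") and abs(proj(cam,[.47,-.012,.02])[0]-np.argwhere(mk[q]).mean(0)[::-1]).max()<60: m|=mk[q]
    cs,_=cv2.findContours(m.astype(np.uint8),cv2.RETR_EXTERNAL,cv2.CHAIN_APPROX_NONE); C=max(cs,key=cv2.contourArea)[:,0]
    Q=plane(cam,C,.018)[:,:2].astype(np.float32); r=cv2.minAreaRect(cv2.convexHull(Q*1000)); print(cam,"tray",np.round(r[0],1),np.round(r[1],1),r[2])
    def res(p):
        c,s=np.cos(p[2]),np.sin(p[2]); L=(Q-p[:2])@np.array([[c,-s],[s,c]]); a=np.abs(L)-[.12,.17]
        return np.where((a>0).all(1),np.hypot(*a.T),a.max(1))
    f=least_squares(res,[.517,-.016,.08],loss="soft_l1",f_scale=.002); p=f.x; print("fit",np.round(p[:2],4),np.degrees(p[2]),"rms",np.abs(f.fun).mean())
    c,s=np.cos(p[2]),np.sin(p[2])
    for y in(.105,-.105,0): print("  place",y,np.round(p[:2]+[c*-.045-s*y,s*-.045+c*y],4))
E
python3 meas2.py
```

```text
cup_white top [ 0.5113 -0.339  32.7536  0.162 ]
cup_white scene [  0.5092  -0.3352 105.953    0.2951]
cup_blue top [ 3.919000e-01 -3.313000e-01  3.442301e+02  7.550000e-02]
cup_blue scene [ 3.933000e-01 -3.295000e-01  3.366869e+02  1.267000e-01]
tin top [ 0.6365  0.2943 13.299   0.0692]
tin scene [0.6383 0.2952 2.5586 0.0695]
creamer top [ 0.6362 -0.2846 13.62    0.099 ]
creamer scene [ 0.635  -0.282  15.9064  0.1839]
sugar top [ 0.5214  0.3463 12.5205  0.0669]
sugar scene [0.5236 0.3482 7.2666 0.052 ]
honey top [ 0.3857  0.329  24.0504  0.2076]
honey scene [0.3865 0.3302 4.2535 0.1012]
saucer_white top [ 0.4822  0.0906 11.303   0.057 ]
saucer_white scene [0.4808 0.0934 3.0692 0.0948]
saucer_blue top [ 0.4633 -0.1175  9.373   0.0811]
saucer_blue scene [ 4.647000e-01 -1.154000e-01  3.568901e+02  6.440000e-02]
top tray [516.4 -17.9] [339.4 239.5] 85.05120086669922
fit [ 0.5166 -0.0181] -4.7577883174283135 rms 0.0026833620042225493
  place 0.105 [0.4804 0.0902]
  place -0.105 [ 0.463 -0.119]
  place 0 [ 0.4717 -0.0144]
scene tray [524.5 -15.2] [340.4 251.1] 85.11825561523438
fit [ 0.5247 -0.0156] -4.845892071928544 rms 0.0024590085417546424
  place 0.105 [0.4887 0.0929]
  place -0.105 [ 0.471  -0.1164]
  place 0 [ 0.4798 -0.0118]
```

```bash
cat > plan.py <<'E'
import sys; from rig import monitor; import numpy as np
def go(p,R,x,y,z,yaw,n=None,dz_last=False):
    cur=np.degrees(np.arctan2(R[1,0],R[0,0])); dy=(yaw-cur+180)%360-180
    d=np.array([x,y,z])-p; k=max(int(np.ceil(np.linalg.norm(d)/.055)),int(np.ceil(abs(dy)/9.9)),1) if n is None else n
    T=[];W=[]; a=np.radians(cur); q=np.array(p)
    ax=lambda a:np.array([[np.cos(a),np.sin(a),0],[np.sin(a),-np.cos(a),0],[0,0,-1]])
    for i in range(k):
        t=np.round(ax(a).T@((np.array([x,y,z])-q)/(k-i))*10,2 if i<k-1 else 3); q=q+ax(a)@t/10
        w=round(-(yaw_d:=((yaw-np.degrees(a)+180)%360-180))/(k-i)/180,3); a-=w*np.pi
        T.append(t.tolist());W.append(w)
    print(k,"rows\ntravel",str(T).replace(" ",""),"\ntwist",str(W).replace(" ","")); return q,ax(a)
s=monitor.observe(); p=np.array(s["position"]); R=np.array(s["tool_rot"])
print("t",round(s["time_s"],2),"pos",np.round(p,4),"yaw",round(np.degrees(np.arctan2(R[1,0],R[0,0])),2),"tilt",np.round(R[:,2],3),"w",round(s["grip_width"],4),"gf",round(s["gripper_force"],1),"F",np.round(s["ft_force"],1),"q",np.round(s["q"]))
for a in sys.argv[1:]: p,R=go(p,R,*map(float,a.split(",")))
E
python3 plan.py .3925,-.3304,.09,72 .3925,-.3304,.012,72
```

```text
t 1.1 pos [ 0.1242 -0.5358  0.2313] yaw 13.05 tilt [ 0.  0. -1.] w 0.0856 gf 0.0 F [-0.4 -0.1  0.1] q [-89.  22.  74.   0.  84. -12.]
7 rows
travel [[0.44,-0.2,0.2],[0.46,-0.13,0.2],[0.48,-0.06,0.2],[0.48,0.01,0.2],[0.48,0.08,0.2],[0.46,0.14,0.21],[0.435,0.216,0.203]] 
twist [np.float64(-0.047),np.float64(-0.047),np.float64(-0.047),np.float64(-0.047),np.float64(-0.046),np.float64(-0.047),np.float64(-0.046)]
2 rows
travel [[0.0,0.0,0.39],[0.0,0.0,0.39]] 
twist [np.float64(-0.0),np.float64(-0.0)]
```

Call:
{"method": "step_arm", "body": {"fingers": [-1,-1,-1,-1,-1,-1,-1,-1], "travel": [[0.44,-0.2,0.2],[0.46,-0.13,0.2],[0.48,-0.06,0.2],[0.48,0.01,0.2],[0.48,0.08,0.2],[0.46,0.14,0.21],[0.435,0.216,0.203],[0,0,0]], "twist": [-0.047,-0.047,-0.047,-0.047,-0.046,-0.047,-0.046,0], "force": 30}}

```text
time_s: 2.1
position: [0.3939, -0.328, 0.0888]
tool_rot: [[0.306, 0.952, -0.001], [0.952, -0.306, 0.002], [0.002, -0.002, -1.0]]
ft_force: [-0.4, -1.0, -0.1]
grip_width: 0.0856
gripper_force: 0.0
```

```bash
sed -i 's/w=round(-(/w=round(float(-(/; s/(k-i)\/180,3)/(k-i)\/180),3)/' plan.py; python3 plan.py .3925,-.3304,.012,72
python3 - <<'E'
from h import *
im,d=optics.get_image("top"); a=im[130:330,280:520]
im2,_=optics.get_image("scene"); b=im2[60:260,80:320]
cv2.imwrite("pics/pre1.png",np.vstack([cv2.resize(a,None,fx=1.5,fy=1.5),cv2.resize(b,None,fx=1.5,fy=1.5)]))
for cam in("top","scene"): print(cam,np.round(proj(cam,[monitor.observe()["position"]])))
E
```

```text
t 2.1 pos [ 0.3939 -0.328   0.0888] yaw 72.21 tilt [-0.001  0.002 -1.   ] w 0.0856 gf 0.0 F [-0.4 -1.  -0.1] q [-53.  27.  92.   0.  61. -35.]
2 rows
travel [[-0.01,-0.0,0.38],[-0.017,-0.005,0.388]] 
twist [0.001,0.0]
top [[410. 240.]]
scene [[189. 169.]]
```

View pics/pre1.png

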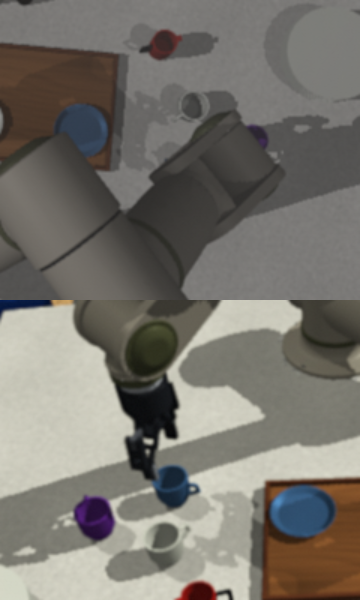

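The scene view shows the fingers straddling the blue cup (crop (170,470)) fore and aft, with the handle to the right and clear. The top view is blocked by the arm. Next I descend and grip.

Call:
{"method": "step_arm", "body": {"fingers": [-1,-1,-1,1,1,1,1,1], "travel": [[-0.02,0,0.38],[-0.007,-0.005,0.388],[0,0,0],[0,0,0],[0,0,0],[0,0,0],[0,0,0],[0,0,0]], "twist": [0,0,0,0,0,0,0,0], "force": 30}}

```text
time_s: 3.2
position: [0.3914, -0.3338, 0.0151]
tool_rot: [[0.311, 0.951, 0.002], [0.951, -0.311, -0.003], [-0.002, 0.002, -1.0]]
ft_force: [-2.1, -1.2, 6.1]
grip_width: 0.058
gripper_force: 30.9
```

```bash
python3 plan.py .3925,-.3304,.10,72 .464,-.1165,.10,132 .464,-.1165,.034,132
```

```text
t 3.2 pos [ 0.3914 -0.3338  0.0151] yaw 71.91 tilt [ 0.002 -0.003 -1.   ] w 0.058 gf 30.9 F [-2.1 -1.2  6.1] q [-54.  34.  96.  -0.  50. -36.]
2 rows
travel [[0.02,-0.0,-0.42],[0.015,-0.0,-0.429]] 
twist [-0.0,-0.001]
7 rows
travel [[0.32,0.0,-0.0],[0.32,0.05,-0.0],[0.31,0.1,-0.0],[0.29,0.14,-0.0],[0.26,0.19,-0.0],[0.23,0.22,-0.0],[0.202,0.253,-0.0]] 
twist [-0.048,-0.047,-0.048,-0.047,-0.048,-0.047,-0.048]
2 rows
travel [[0.0,-0.0,0.33],[0.0,-0.0,0.33]] 
twist [0.0,0.0]
```

Call:
{"method": "step_arm", "body": {"fingers": [1,1,1,1,1,1,1,1,1,1], "travel": [[0,0,-0.42],[0,0,-0.43],[0.32,0.0,0.0],[0.32,0.05,0.0],[0.31,0.1,0.0],[0.29,0.14,0.0],[0.26,0.19,0.0],[0.23,0.22,0.0],[0.2,0.25,0.0],[0,0,0]], "twist": [0,0,-0.048,-0.047,-0.048,-0.047,-0.048,-0.047,-0.048,0]}}

```text
time_s: 4.45
position: [0.4636, -0.118, 0.0993]
tool_rot: [[-0.67, 0.743, 0.001], [0.743, 0.67, -0.001], [-0.001, 0.001, -1.0]]
ft_force: [0.1, -0.3, -0.6]
grip_width: 0.0576
gripper_force: 33.2
```

Call:
{"method": "step_arm", "body": {"fingers": [1,1], "travel": [[0,0,0],[0,0,0]], "twist": [0,0]}}

```text
time_s: 4.7
position: [0.4631, -0.1203, 0.0985]
tool_rot: [[-0.666, 0.746, 0.001], [0.746, 0.666, -0.0], [-0.001, 0.0, -1.0]]
ft_force: [0.4, 0.4, -0.0]
grip_width: 0.0573
gripper_force: 33.2
```

```bash
python3 plan.py .4664,-.1192,.06,132
python3 - <<'E'
from h import *
ims=[]
s=monitor.observe()
for cam,(r,c) in(("top",(120,250)),("scene",(110,200))):
    im,d=optics.get_image(cam); np.save(f"pics/{cam}1.npy",d); cv2.imwrite(f"pics/{cam}1.png",im)
    for q in("cup_blue","saucer_blue"):
        for m in models.trace(cam,q)[:3]:
            print(cam,q,round(m["confidence"],2),np.round(m["point"]),m["mask"].sum()); 
    ims.append(cv2.resize(im[r:r+130,c:c+200],None,fx=3,fy=2.3*3/2.3))
cv2.imwrite("pics/hov1.png",cv2.resize(np.vstack(ims),None,fx=.75,fy=.75))
E
```

```text
t 4.7 pos [ 0.4631 -0.1203  0.0985] yaw 131.74 tilt [ 0.001 -0.    -1.   ] w 0.0573 gf 33.2 F [ 0.4  0.4 -0. ] q [-29.  23.  97.  -0.  59. -71.]
1 rows
travel [[-0.014,0.032,0.385]] 
twist [-0.001]
top cup_blue 0.84 [447. 226.] 432
top cup_blue 0.16 [176. 197.] 268
top saucer_blue 0.62 [319. 216.] 19
scene cup_blue 0.89 [273. 175.] 378
scene cup_blue 0.78 [144. 208.] 640
scene saucer_blue 0.85 [281. 200.] 1065
```

View pics/hov1.png

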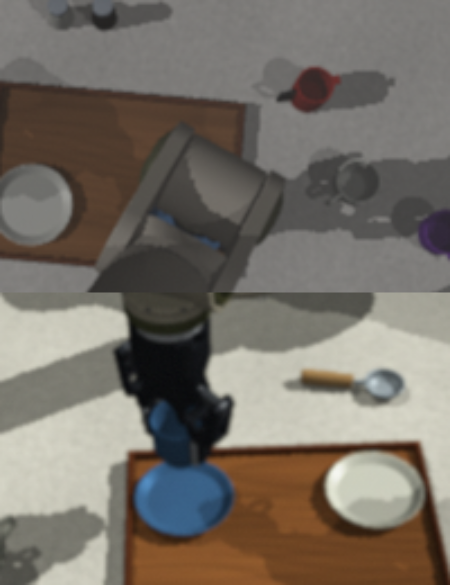

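The blue cup is held above the blue saucer: in the scene crop the cup is at (173,430) and the saucer at (185,497). Next I lower it.

Call:
{"method": "step_arm", "body": {"fingers": [1,1,1,1], "travel": [[-0.014,0.032,0.4],[0,0,0.2],[0,0,0],[0,0,0]], "twist": [0,0,0,0]}}

```text
time_s: 5.5
position: [0.4669, -0.1187, 0.039]
tool_rot: [[-0.667, 0.745, 0.001], [0.745, 0.667, -0.001], [-0.001, 0.0, -1.0]]
ft_force: [-0.2, 0.1, -0.9]
grip_width: 0.0577
gripper_force: 33.2
```

```bash
python3 plan.py .4664,-.1192,.031,132
cat > held.py <<'E'
import sys; from fit import *
# compare held/placed thing against expectation in scene camera: args query kind x y z yaw
S["saucer"]=([0,13],[36,55],None,None)
cam,q,k=sys.argv[1:4]; x,y,z,t=map(float,sys.argv[4:8])
im,d=optics.get_image(cam); c=proj(cam,[x,y,z+.03])[0]
ms=[m for m in models.trace(cam,q) if np.hypot(*(np.array(m["point"])-c))<30]
for m in ms[:1]: print(cam,q,round(m["confidence"],2),np.round(m["point"]-c,1),np.round(fit(cam,k,m["mask"],(x,y),z,[np.radians(t)]),4))
w=45; c=c.astype(int); cv2.imwrite(f"pics/{sys.argv[8]}.png",cv2.resize(im[c[1]-w:c[1]+w,c[0]-w-20:c[0]+w+20],None,fx=5,fy=5,interpolation=cv2.INTER_CUBIC))
E
python3 held.py scene cup_blue cup .464 -.1165 .02 42 h1
```

```text
t 5.5 pos [ 0.4669 -0.1187  0.039 ] yaw 131.84 tilt [ 0.001 -0.001 -1.   ] w 0.0577 gf 33.2 F [-0.2  0.1 -0.9] q [-28.  29. 100.   0.  50. -70.]
1 rows
travel [[-0.001,-0.007,0.08]] 
twist [-0.001]
scene cup_blue 0.55 [-5.9 -3.3] [ 0.4601 -0.1193 85.9288  1.0776]
```

View pics/h1.png

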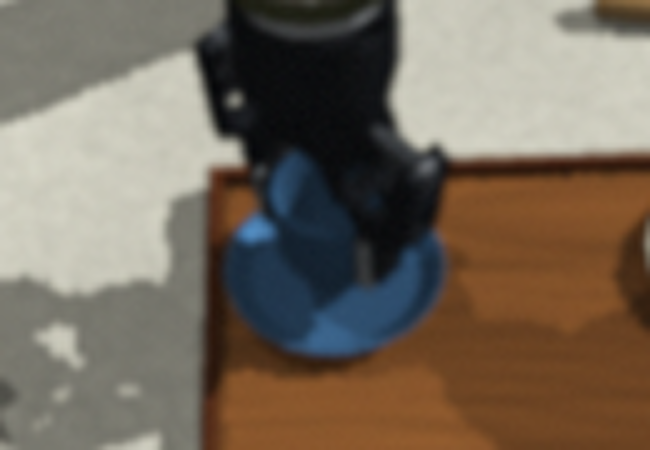

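The cup hovers over the saucer. The saucer is centred at crop (335,265), and the cup's near wall hides its middle.

Call:
{"method": "step_arm", "body": {"fingers": [1,1,1], "travel": [[0,0,0.06],[0,0,0.02],[0,0,0]], "twist": [0,0,0]}}

```text
time_s: 5.98
position: [0.4667, -0.1187, 0.0311]
tool_rot: [[-0.667, 0.745, 0.001], [0.745, 0.667, -0.001], [-0.001, 0.0, -1.0]]
ft_force: [-3.3, -0.4, 9.8]
grip_width: 0.0573
gripper_force: 33.9
```

Call:
{"method": "step_arm", "body": {"fingers": [-0.3,-1,-1,-1,-1,-1,-1], "travel": [[0,0,0],[0,0,0],[0,0,0],[0,0,-0.3],[0,0,-0.45],[0,0,0],[0,0,0]], "twist": [0,0,0,0,0,0,0]}}

```text
time_s: 6.85
position: [0.4661, -0.1182, 0.1047]
tool_rot: [[-0.667, 0.745, -0.001], [0.745, 0.667, 0.0], [0.001, -0.0, -1.0]]
ft_force: [-0.0, 0.3, 0.6]
grip_width: 0.0851
gripper_force: 0.0
```

```bash
python3 plan.py .511,-.338,.10,125 .511,-.338,.014,125; python3 held.py scene cup_blue cup .464 -.1165 .016 42 h2
```

```text
t 6.85 pos [ 0.4661 -0.1182  0.1047] yaw 131.85 tilt [-0.001  0.    -1.   ] w 0.0851 gf 0.0 F [-0.   0.3  0.6] q [-28.  23.  96.  -0.  61. -70.]
5 rows
travel [[-0.39,-0.23,0.01],[-0.39,-0.22,0.01],[-0.4,-0.2,0.01],[-0.4,-0.2,0.01],[-0.408,-0.186,0.007]] 
twist [0.008,0.008,0.007,0.008,0.007]
2 rows
travel [[-0.0,0.0,0.43],[-0.0,0.0,0.43]] 
twist [0.0,0.0]
scene cup_blue 0.93 [-3.  -0.9] [ 0.4622 -0.1164 87.1291  0.1393]
```

Call:
{"method": "step_arm", "body": {"fingers": [-1,-1,-1,-1,-1,-1,-1], "travel": [[-0.39,-0.23,0.01],[-0.39,-0.22,0.01],[-0.4,-0.2,0.01],[-0.4,-0.2,0.01],[-0.408,-0.186,0.007],[0,0,0],[0,0,0]], "twist": [0.008,0.008,0.007,0.008,0.007,0,0]}}

```text
time_s: 7.82
position: [0.5109, -0.3373, 0.0994]
tool_rot: [[-0.574, 0.819, -0.002], [0.819, 0.574, 0.002], [0.003, -0.0, -1.0]]
ft_force: [-0.2, -0.1, -0.4]
grip_width: 0.0858
gripper_force: 0.0
```

```bash
python3 plan.py .511,-.338,.014,125;  python3 - <<'E'
from fit import *
S["saucer"]=([0,13],[36,55],None,None)
im,d=optics.get_image("top")
for q,k,x,y,z,t in(("cup_blue","cup",.464,-.1165,.016,42),("saucer_white","saucer",.481,.092,.01,0),("saucer_blue","saucer",.464,-.1165,.01,0)):
    c=proj("top",[x,y,z+.03])[0]
    for m in models.trace("top",q)[:2]:
        if np.hypot(*(np.array(m["point"])-c))<15: print(q,m["mask"].sum(),np.round(fit("top",k,m["mask"],(x,y),z,[np.radians(t)]),4))
a=cv2.resize(im[170:260,230:370],None,fx=5,fy=5,interpolation=cv2.INTER_CUBIC); cv2.imwrite("pics/t2.png",a)
E
```

```text
t 7.83 pos [ 0.5109 -0.3373  0.0994] yaw 125.03 tilt [-0.002  0.002 -1.   ] w 0.0858 gf 0.0 F [-0.2 -0.1 -0.4] q [-45.  35.  75.   0.  71. -80.]
2 rows
travel [[-0.0,-0.0,0.43],[-0.007,-0.003,0.424]] 
twist [0.0,0.0]
saucer_white 894 [0.4826 0.0917 5.47   0.1995]
saucer_blue 235 [ 4.619000e-01 -1.163000e-01  3.597974e+02  3.275000e+00]
```

View pics/t2.png

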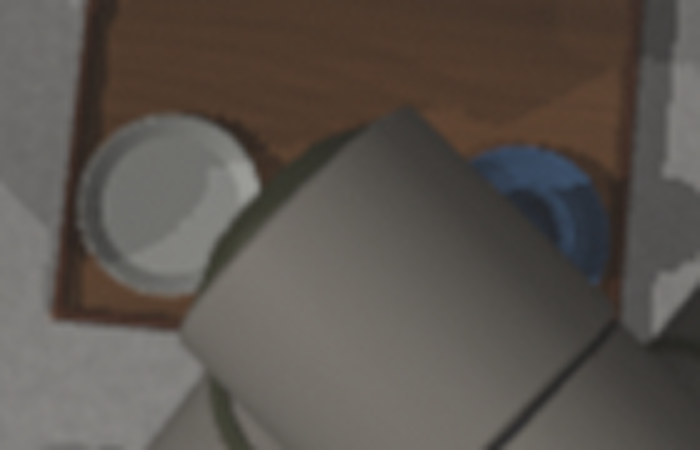

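The top view is mostly blocked: only part of the blue saucer and cup shows, at crop (540,215). I'll check the cup later and grasp the white one now.

Call:
{"method": "step_arm", "body": {"fingers": [-1,-1,-1,1,1,1,1,1], "travel": [[-0.004,0,0.42],[0,0,0.43],[0,0,0],[0,0,0],[0,0,0],[0,0,0],[0,0,0],[0,0,0]], "twist": [0,0,0,0,0,0,0,0]}}

```text
time_s: 9.02
position: [0.5125, -0.3392, 0.0178]
tool_rot: [[-0.574, 0.819, 0.003], [0.819, 0.574, -0.003], [-0.004, 0.001, -1.0]]
ft_force: [1.0, 1.4, 7.3]
grip_width: 0.0574
gripper_force: 31.7
```

```bash
python3 plan.py .511,-.338,.10,125 .481,.092,.10,125
```

```text
t 9.03 pos [ 0.5125 -0.3392  0.0178] yaw 125.02 tilt [ 0.003 -0.003 -1.   ] w 0.0574 gf 31.7 F [1.  1.4 7.3] q [-45.  40.  79.   0.  60. -80.]
2 rows
travel [[0.01,-0.0,-0.41],[0.008,-0.006,-0.412]] 
twist [0.0,0.0]
8 rows
travel [[0.46,0.28,-0.0],[0.46,0.28,-0.0],[0.46,0.28,-0.0],[0.46,0.28,-0.0],[0.46,0.28,-0.0],[0.46,0.27,-0.0],[0.47,0.28,-0.0],[0.464,0.272,-0.0]] 
twist [0.0,0.0,0.0,0.0,0.0,0.0,0.0,0.0]
```

Call:
{"method": "step_arm", "body": {"fingers": [1,1,1,1,1,1,1,1,1,1], "travel": [[0,0,-0.5],[0,0,-0.62],[0.46,0.28,0],[0.46,0.28,0],[0.46,0.28,0],[0.46,0.28,0],[0.46,0.28,0],[0.46,0.27,0],[0.46,0.28,0],[0.45,0.28,0]], "twist": [0,0,0,0,0,0,0,0,0,0]}}

```text
time_s: 10.28
position: [0.4834, 0.0917, 0.1285]
tool_rot: [[-0.574, 0.819, 0.002], [0.819, 0.574, -0.0], [-0.001, 0.001, -1.0]]
ft_force: [0.9, 0.3, -0.8]
grip_width: 0.0575
gripper_force: 33.1
```

Call:
{"method": "step_arm", "body": {"fingers": [1,1], "travel": [[0,0,0],[0,0,0]], "twist": [0,0]}}

```text
time_s: 10.52
position: [0.4838, 0.0898, 0.1281]
tool_rot: [[-0.574, 0.819, 0.001], [0.819, 0.574, -0.0], [-0.001, 0.001, -1.0]]
ft_force: [0.7, -0.0, -1.0]
grip_width: 0.0576
gripper_force: 33.1
```

```bash
python3 plan.py .482,.0905,.04,125
```

```text
t 10.53 pos [0.4838 0.0898 0.1281] yaw 125.04 tilt [ 0.001 -0.    -1.   ] w 0.0576 gf 33.1 F [ 0.7 -0.  -1. ] q [ -3.  22.  93.  -0.  65. -38.]
2 rows
travel [[0.01,-0.01,0.44],[0.006,-0.0,0.441]] 
twist [0.0,0.0]
```

Call:
{"method": "step_arm", "body": {"fingers": [1,1,1,1], "travel": [[0.016,-0.01,0.44],[0,0,0.44],[0,0,0],[0,0,0]], "twist": [0,0,0,0]}}

```text
time_s: 11.02
position: [0.4829, 0.09, 0.041]
tool_rot: [[-0.573, 0.82, 0.002], [0.82, 0.573, -0.0], [-0.001, 0.002, -1.0]]
ft_force: [0.4, 0.8, -1.3]
grip_width: 0.0576
gripper_force: 33.2
```

```bash
python3 plan.py .482,.0905,.034,125; python3 held.py scene cup_white cup .481 .092 .022 35 h3
python3 - <<'E'
from fit import *
im,d=optics.get_image("scene")
cv2.imwrite("pics/h3b.png",cv2.resize(im[140:240,240:400],None,fx=5,fy=5,interpolation=cv2.INTER_CUBIC))
E
```

```text
t 11.03 pos [0.4829 0.09   0.041 ] yaw 124.95 tilt [ 0.002 -0.    -1.   ] w 0.0576 gf 33.2 F [ 0.4  0.8 -1.3] q [ -3.  30.  99.  -0.  51. -38.]
1 rows
travel [[0.009,-0.005,0.07]] 
twist [-0.0]
scene cup_white 0.73 [-5.5 -0.7] [ 0.481   0.09   68.5412  0.5737]
```

View pics/h3b.png

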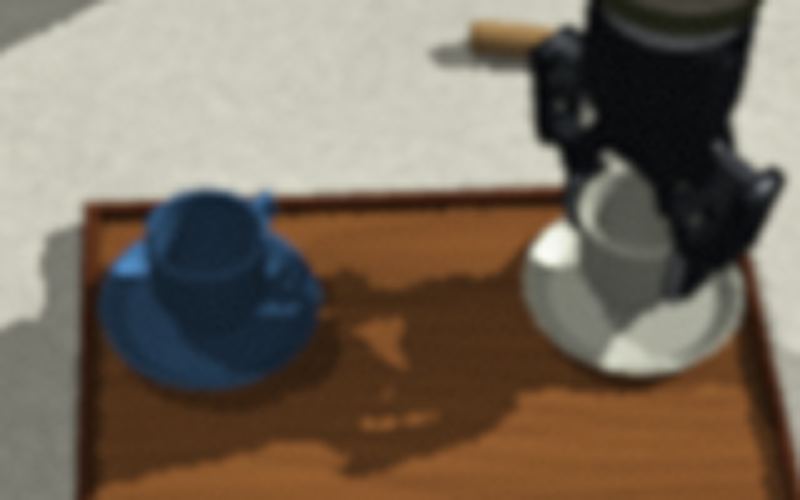

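The blue cup stands upright on its saucer (crop (205,250)). The white cup is just above its own saucer (crop (630,240)). Next I set the white cup down.

Call:
{"method": "step_arm", "body": {"fingers": [1,1,1], "travel": [[0.009,-0.005,0.05],[0,0,0.03],[0,0,0]], "twist": [0,0,0]}}

```text
time_s: 11.55
position: [0.4819, 0.0914, 0.0331]
tool_rot: [[-0.574, 0.819, 0.003], [0.819, 0.574, 0.0], [-0.002, 0.003, -1.0]]
ft_force: [-1.7, 2.5, 15.3]
grip_width: 0.0579
gripper_force: 33.1
```

Call:
{"method": "step_arm", "body": {"fingers": [-0.3,-1,-1,-1,-1,-1,-1], "travel": [[0,0,0],[0,0,0],[0,0,0],[0,0,-0.3],[0,0,-0.5],[0,0,0],[0,0,0]], "twist": [0,0,0,0,0,0,0]}}

```text
time_s: 12.42
position: [0.4805, 0.0912, 0.1109]
tool_rot: [[-0.574, 0.819, -0.001], [0.819, 0.574, 0.0], [0.001, -0.001, -1.0]]
ft_force: [-0.2, 0.1, -1.4]
grip_width: 0.0853
gripper_force: 0.0
```

```bash
python3 plan.py .6374,.2948,.115,85 .6374,.2948,.006,85
```

```text
t 12.43 pos [0.4805 0.0912 0.1109] yaw 125.01 tilt [-0.001  0.    -1.   ] w 0.0853 gf 0.0 F [-0.2  0.1 -1.4] q [ -3.  23.  94.   0.  62. -38.]
5 rows
travel [[0.15,0.49,-0.01],[0.22,0.46,-0.01],[0.28,0.43,-0.01],[0.34,0.39,-0.01],[0.397,0.332,-0.001]] 
twist [0.044,0.045,0.044,0.045,0.044]
2 rows
travel [[-0.0,0.0,0.54],[-0.0,0.0,0.55]] 
twist [0.0,0.0]
```

Call:
{"method": "step_arm", "body": {"fingers": [-1,-1,-1,-1,-1,-1,-1], "travel": [[0.15,0.49,-0.01],[0.22,0.46,-0.01],[0.28,0.43,-0.01],[0.34,0.39,-0.01],[0.397,0.332,0],[0,0,0],[0,0,0]], "twist": [0.044,0.045,0.044,0.045,0.044,0,0]}}

```text
time_s: 13.3
position: [0.637, 0.2944, 0.1136]
tool_rot: [[0.085, 0.996, -0.003], [0.996, -0.085, -0.001], [-0.001, -0.003, -1.0]]
ft_force: [-0.5, -0.6, -0.4]
grip_width: 0.0853
gripper_force: 0.0
```

```bash
python3 plan.py .6374,.2948,.006,85;  python3 - <<'E'
from fit import *
S["saucer"]=([0,13],[36,55],None,None)
for cam in("top","scene"):
  im,d=optics.get_image(cam); cv2.imwrite(f"pics/{cam}3.png",im); np.save(f"pics/{cam}3.npy",d)
  for q,k,x,y,z,t in(("cup_blue","cup",.464,-.1165,.016,42),("cup_white","cup",.481,.092,.016,35)):
    c=proj(cam,[x,y,z+.03])[0]
    for m in models.trace(cam,q)[:2]:
        if np.hypot(*(np.array(m["point"])-c))<15: print(cam,q,m["mask"].sum(),np.round(fit(cam,k,m["mask"],(x,y),z,[np.radians(t)]),4))
  if cam=="top": cv2.imwrite("pics/t3.png",cv2.resize(im[180:250,235:375],None,fx=5,fy=5,interpolation=cv2.INTER_CUBIC))
E
```

```text
t 13.3 pos [0.637  0.2944 0.1136] yaw 85.1 tilt [-0.003 -0.001 -1.   ] w 0.0853 gf 0.0 F [-0.5 -0.6 -0.4] q [15. 42. 56. -0. 81. 20.]
2 rows
travel [[0.0,0.0,0.54],[0.005,0.003,0.536]] 
twist [0.0,0.001]
top cup_blue 378 [ 0.4609 -0.1193 41.6092  0.087 ]
top cup_white 370 [ 0.4802  0.0896 33.3432  0.0852]
scene cup_blue 600 [ 0.4615 -0.1155 47.7538  0.1174]
scene cup_white 593 [ 0.4818  0.0921 40.023   0.0963]
```

View pics/t3.png

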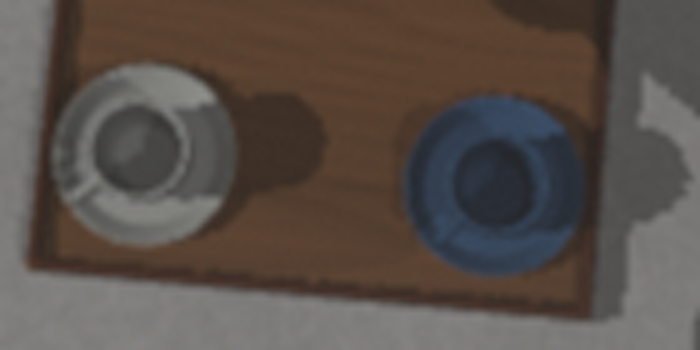

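Both cups stand upright on their saucers in the top view: white at crop (138,150), blue at (494,183). The fits put the white cup within ~1 mm and the blue about 3 mm toward the robot. Next, the tin.

Call:
{"method": "step_arm", "body": {"fingers": [-1,-1,-1,1,1,1,1,1], "travel": [[0.004,0,0.54],[0,0.003,0.536],[0,0,0],[0,0,0],[0,0,0],[0,0,0],[0,0,0],[0,0,0]], "twist": [0,0,0,0,0,0,0,0]}}

```text
time_s: 14.6
position: [0.6395, 0.2956, 0.0113]
tool_rot: [[0.086, 0.996, 0.005], [0.996, -0.086, 0.001], [0.002, 0.005, -1.0]]
ft_force: [0.5, -0.4, 6.8]
grip_width: 0.0594
gripper_force: 33.2
```

```bash
python3 plan.py .6374,.2948,.14,85.2 .4726,-.0122,.14,85.2
```

```text
t 14.6 pos [0.6395 0.2956 0.0113] yaw 85.06 tilt [ 0.005  0.001 -1.   ] w 0.0594 gf 33.2 F [ 0.5 -0.4  6.8] q [15. 48. 62.  0. 69. 20.]
3 rows
travel [[-0.0,-0.01,-0.43],[-0.0,-0.01,-0.43],[-0.01,-0.0,-0.427]] 
twist [-0.0,-0.0,-0.001]
7 rows
travel [[-0.46,-0.2,-0.0],[-0.46,-0.2,-0.0],[-0.46,-0.2,-0.0],[-0.45,-0.2,-0.0],[-0.46,-0.2,-0.0],[-0.45,-0.19,-0.0],[-0.456,-0.198,-0.0]] 
twist [0.0,0.0,0.0,0.0,0.0,0.0,0.0]
```

Call:
{"method": "step_arm", "body": {"fingers": [1,1,1,1,1,1,1,1,1,1], "travel": [[0,0,-0.6],[0,0,-0.6],[-0.46,-0.2,-0.1],[-0.46,-0.2,0],[-0.46,-0.2,0],[-0.45,-0.2,0],[-0.45,-0.2,0],[-0.45,-0.2,0],[-0.46,-0.21,0],[0,0,0]], "twist": [0,0,0,0,0,0,0,0,0,0]}}

```text
time_s: 15.85
position: [0.4692, -0.0126, 0.1392]
tool_rot: [[0.09, 0.996, 0.002], [0.996, -0.09, -0.001], [-0.001, 0.002, -1.0]]
ft_force: [0.1, -0.3, -1.6]
grip_width: 0.059
gripper_force: 35.0
```

Call:
{"method": "step_arm", "body": {"fingers": [1,1], "travel": [[0,0,0],[0,0,0]], "twist": [0,0]}}

```text
time_s: 16.1
position: [0.4706, -0.0098, 0.1383]
tool_rot: [[0.085, 0.996, 0.001], [0.996, -0.085, -0.0], [-0.0, 0.001, -1.0]]
ft_force: [0.5, 0.1, -3.2]
grip_width: 0.0588
gripper_force: 35.0
```

```bash
python3 plan.py .4727,-.0112,.031,85.2
```

```text
t 16.1 pos [ 0.4706 -0.0098  0.1383] yaw 85.12 tilt [ 0.001 -0.    -1.   ] w 0.0588 gf 35.0 F [ 0.5  0.1 -3.2] q [-16.  20.  95.   0.  65. -11.]
2 rows
travel [[-0.01,0.01,0.54],[-0.003,0.012,0.533]] 
twist [-0.0,-0.0]
```

Call:
{"method": "step_arm", "body": {"fingers": [1,1,1,1], "travel": [[-0.013,0.022,0.54],[0,0,0.54],[0,0,0],[0,0,0]], "twist": [0,0,0,0]}}

```text
time_s: 16.6
position: [0.4734, -0.0118, 0.0315]
tool_rot: [[0.085, 0.996, 0.002], [0.996, -0.085, -0.001], [-0.0, 0.002, -1.0]]
ft_force: [0.2, -0.7, -2.1]
grip_width: 0.0591
gripper_force: 35.4
```

```bash
python3 plan.py .4727,-.0112,.0213,85.2
```

```text
t 16.6 pos [ 0.4734 -0.0118  0.0315] yaw 85.11 tilt [ 0.002 -0.001 -1.   ] w 0.0591 gf 35.4 F [ 0.2 -0.7 -2.1] q [-16.  29. 102.  -0.  48. -11.]
1 rows
travel [[0.005,-0.008,0.102]] 
twist [-0.001]
```

Call:
{"method": "step_arm", "body": {"fingers": [1,1,1], "travel": [[0.005,-0.008,0.07],[0,0,0.04],[0,0,0]], "twist": [0,0,0]}}

```text
time_s: 16.98
position: [0.472, -0.0115, 0.0206]
tool_rot: [[0.086, 0.996, 0.003], [0.996, -0.086, -0.001], [-0.001, 0.003, -1.0]]
ft_force: [-4.0, 0.4, 13.0]
grip_width: 0.059
gripper_force: 37.9
```

```bash
python3 plan.py
```

```text
t 16.98 pos [ 0.472  -0.0115  0.0206] yaw 85.07 tilt [ 0.003 -0.001 -1.   ] w 0.059 gf 37.9 F [-4.   0.4 13. ] q [-16.  30. 103.  -0.  47. -11.]
```

Call:
{"method": "step_arm", "body": {"fingers": [-0.3,-1,-1,-1,-1,-1,-1], "travel": [[0,0,0],[0,0,0],[0,0,0],[0,0,-0.3],[0,0,-0.6],[0,0,0],[0,0,0]], "twist": [0,0,0,0,0,0,0]}}

```text
time_s: 17.85
position: [0.4711, -0.0113, 0.1087]
tool_rot: [[0.086, 0.996, -0.0], [0.996, -0.086, 0.0], [0.0, -0.0, -1.0]]
ft_force: [0.2, 0.2, -0.4]
grip_width: 0.0856
gripper_force: 0.0
```

```bash
python3 plan.py .5225,.347,.12,85.2
```

```text
t 17.85 pos [ 0.4711 -0.0113  0.1087] yaw 85.05 tilt [-0.  0. -1.] w 0.0856 gf 0.0 F [ 0.2  0.2 -0.4] q [-16.  22.  97.   0.  61. -11.]
7 rows
travel [[0.52,0.03,-0.02],[0.52,0.03,-0.02],[0.51,0.03,-0.01],[0.52,0.03,-0.02],[0.51,0.03,-0.01],[0.52,0.03,-0.02],[0.514,0.022,-0.013]] 
twist [-0.0,-0.0,-0.0,-0.0,-0.0,-0.0,-0.001]
```

Call:
{"method": "step_arm", "body": {"fingers": [-1,-1,-1,-1,-1,-1,-1,-1,-1], "travel": [[0.52,0.03,-0.02],[0.52,0.03,-0.02],[0.51,0.03,-0.01],[0.52,0.03,-0.02],[0.51,0.03,-0.01],[0.52,0.03,-0.02],[0.514,0.022,-0.013],[0,0,0],[0,0,0]], "twist": [0,0,0,0,0,0,0,0,0]}}

```text
time_s: 18.98
position: [0.5222, 0.3464, 0.1187]
tool_rot: [[0.086, 0.996, -0.003], [0.996, -0.086, -0.001], [-0.002, -0.003, -1.0]]
ft_force: [0.2, -0.5, -0.4]
grip_width: 0.0854
gripper_force: 0.0
```

```bash
python3 plan.py .5225,.347,.003,85.2;  cat > chk.py <<'E'
from fit import *
S["saucer"]=([0,13],[36,55],None,None)
import sys
L=dict(cup_blue=("cup",.462,-.118,.016,42),cup_white=("cup",.481,.091,.016,35),tin=("tin",.4726,-.0122,.01,0),sugar=("sugar",.4726,-.0122,.05,0),creamer=("creamer",.555,-.019,.01,-5))
for cam in("top","scene"):
  im,d=optics.get_image(cam); cv2.imwrite(f"pics/{cam}_{sys.argv[1]}.png",im); np.save(f"pics/{cam}_{sys.argv[1]}.npy",d)
  for q in sys.argv[2:]:
    k,x,y,z,t=L[q]; c=proj(cam,[x,y,z+.03])[0]
    for m in models.trace(cam,q)[:2]:
        if np.hypot(*(np.array(m["point"])-c))<15: print(cam,q,m["mask"].sum(),np.round(fit(cam,k,m["mask"],(x,y),z,[np.radians(t)]),4))
E
python3 chk.py c4 tin cup_blue
```

```text
t 18.98 pos [0.5222 0.3464 0.1187] yaw 85.06 tilt [-0.003 -0.001 -1.   ] w 0.0854 gf 0.0 F [ 0.2 -0.5 -0.4] q [23. 35. 71. -0. 74. 28.]
3 rows
travel [[0.0,0.0,0.39],[0.0,0.0,0.38],[0.006,0.002,0.387]] 
twist [-0.0,-0.0,-0.001]
top tin 353 [ 0.4714 -0.0124  1.6891  0.0537]
top cup_blue 359 [ 0.4601 -0.1172 42.5132  0.0804]
scene tin 548 [ 4.70100e-01 -1.02000e-02  1.18454e+01  1.42200e-01]
scene cup_blue 613 [ 0.4617 -0.1158 44.7428  0.0971]
```

Call:
{"method": "step_arm", "body": {"fingers": [-1,-1,-1,-1,1,1,1,1,1,1], "travel": [[0,0,0.39],[0,0,0.38],[0.006,0.002,0.377],[0,0,0],[0,0,0],[0,0,0],[0,0,0],[0,0,0],[0,0,0],[0,0,0]], "twist": [0,0,0,0,0,0,0,0,0,0]}}

```text
time_s: 20.52
position: [0.5238, 0.3478, 0.0074]
tool_rot: [[0.086, 0.996, 0.003], [0.996, -0.086, 0.001], [0.001, 0.003, -1.0]]
ft_force: [-1.1, -1.5, 6.4]
grip_width: 0.0459
gripper_force: 29.9
```

```bash
python3 plan.py .5225,.347,.16,85.2 .472,-.0115,.16,85.2
```

```text
t 20.52 pos [0.5238 0.3478 0.0074] yaw 85.05 tilt [ 0.003  0.001 -1.   ] w 0.0459 gf 29.9 F [-1.1 -1.5  6.4] q [23. 42. 77. -0. 60. 28.]
3 rows
travel [[-0.0,-0.0,-0.51],[-0.0,-0.01,-0.51],[-0.009,-0.002,-0.506]] 
twist [-0.0,-0.0,-0.001]
7 rows
travel [[-0.52,-0.03,-0.0],[-0.52,-0.03,-0.0],[-0.51,-0.03,-0.0],[-0.52,-0.03,-0.0],[-0.51,-0.03,-0.0],[-0.52,-0.03,-0.0],[-0.515,-0.025,-0.0]] 
twist [0.0,0.0,0.0,0.0,0.0,0.0,0.0]
```

Call:
{"method": "step_arm", "body": {"fingers": [1,1,1,1,1,1,1,1,1,1], "travel": [[0,0,-0.51],[0,0,-0.51],[0,0,-0.5],[-0.52,-0.03,0],[-0.52,-0.03,0],[-0.52,-0.03,0],[-0.52,-0.03,0],[-0.52,-0.03,0],[-0.52,-0.03,0],[-0.49,-0.025,0]], "twist": [0,0,0,0,0,0,0,0,0,0]}}

```text
time_s: 21.78
position: [0.471, -0.012, 0.1584]
tool_rot: [[0.086, 0.996, 0.002], [0.996, -0.086, -0.0], [-0.0, 0.002, -1.0]]
ft_force: [0.6, -0.4, -1.0]
grip_width: 0.0457
gripper_force: 31.5
```

Call:
{"method": "step_arm", "body": {"fingers": [1,1,1], "travel": [[0,0,0],[0,0,0],[0,0,0]], "twist": [0,0,0]}}

```text
time_s: 22.15
position: [0.4715, -0.0093, 0.1577]
tool_rot: [[0.085, 0.996, 0.0], [0.996, -0.085, 0.0], [0.0, 0.0, -1.0]]
ft_force: [0.3, -0.7, -1.4]
grip_width: 0.0462
gripper_force: 31.5
```

```bash
python3 plan.py .472,-.0115,.066,85.2
```

```text
t 22.15 pos [ 0.4715 -0.0093  0.1577] yaw 85.14 tilt [ 0.  0. -1.] w 0.0462 gf 31.5 F [ 0.3 -0.7 -1.4] q [-16.  18.  93.   0.  68. -11.]
2 rows
travel [[-0.01,0.0,0.46],[-0.011,0.007,0.457]] 
twist [-0.0,-0.0]
```

Call:
{"method": "step_arm", "body": {"fingers": [1,1,1,1,1], "travel": [[-0.022,0.007,0.46],[0,0,0.45],[0,0,0],[0,0,0],[0,0,0]], "twist": [0,0,0,0,0]}}

```text
time_s: 22.78
position: [0.4729, -0.0126, 0.0681]
tool_rot: [[0.086, 0.996, 0.003], [0.996, -0.086, -0.001], [-0.001, 0.003, -1.0]]
ft_force: [0.6, -0.4, -0.7]
grip_width: 0.0453
gripper_force: 31.5
```

```bash
python3 plan.py .472,-.0115,.0574,85.2
python3 - <<'E'
from h import *
im,d=optics.get_image("scene"); cv2.imwrite("pics/s5.png",cv2.resize(im[130:230,240:400],None,fx=5,fy=5,interpolation=cv2.INTER_CUBIC))
E
```

```text
t 22.77 pos [ 0.4729 -0.0126  0.0681] yaw 85.08 tilt [ 0.003 -0.001 -1.   ] w 0.0453 gf 31.5 F [ 0.6 -0.4 -0.7] q [-16.  26. 100.   0.  54. -11.]
1 rows
travel [[0.01,-0.01,0.107]] 
twist [-0.001]
```

View pics/s5.png

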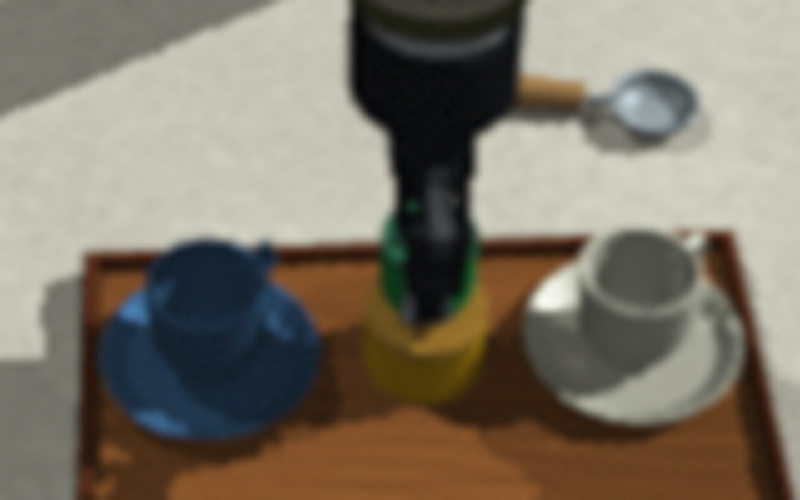

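The green pot hovers over the middle of the tin's brass lid (crop (428,300)). Next I lower it.

Call:
{"method": "step_arm", "body": {"fingers": [1,1,1,1], "travel": [[0.007,-0.006,0.07],[0,0,0.03],[0,0,0.01],[0,0,0]], "twist": [0,0,0,0]}}

```text
time_s: 23.32
position: [0.4713, -0.0118, 0.0572]
tool_rot: [[0.086, 0.996, 0.001], [0.996, -0.086, -0.0], [-0.0, 0.001, -1.0]]
ft_force: [-7.5, 3.5, 23.7]
grip_width: 0.0455
gripper_force: 33.6
```

```bash
python3 plan.py
```

```text
t 23.32 pos [ 0.4713 -0.0118  0.0572] yaw 85.07 tilt [ 0.001 -0.    -1.   ] w 0.0455 gf 33.6 F [-7.5  3.5 23.7] q [-16.  27. 101.  -0.  52. -11.]
```

Call:
{"method": "step_arm", "body": {"fingers": [1,-0.3,-1,-1,-1,-1,-1,-1], "travel": [[0,0,-0.008],[0,0,0],[0,0,0],[0,0,0],[0,0,-0.3],[0,0,-0.6],[0,0,0],[0,0,0]], "twist": [0,0,0,0,0,0,0,0]}}

```text
time_s: 24.32
position: [0.471, -0.0118, 0.1458]
tool_rot: [[0.086, 0.996, -0.001], [0.996, -0.086, 0.0], [0.0, -0.001, -1.0]]
ft_force: [0.8, -0.1, 0.3]
grip_width: 0.0854
gripper_force: 0.0
```

```bash
python3 plan.py .636,-.2832,.13,104.5 .636,-.2832,.018,104.5
```

```text
t 24.32 pos [ 0.471  -0.0118  0.1458] yaw 85.05 tilt [-0.001  0.    -1.   ] w 0.0854 gf 0.0 F [ 0.8 -0.1  0.3] q [-16.  19.  94.   0.  67. -11.]
6 rows
travel [[-0.43,0.31,0.03],[-0.44,0.29,0.03],[-0.46,0.26,0.02],[-0.47,0.24,0.03],[-0.49,0.21,0.02],[-0.498,0.181,0.028]] 
twist [-0.018,-0.018,-0.018,-0.018,-0.018,-0.018]
3 rows
travel [[-0.0,-0.0,0.37],[-0.0,-0.0,0.38],[-0.0,-0.0,0.37]] 
twist [-0.0,-0.0,-0.0]
```

Call:
{"method": "step_arm", "body": {"fingers": [-1,-1,-1,-1,-1,-1,-1,-1], "travel": [[-0.43,0.31,0],[-0.44,0.29,0],[-0.46,0.26,0.02],[-0.47,0.24,0.04],[-0.49,0.21,0.05],[-0.498,0.181,0.05],[0,0,0],[0,0,0]], "twist": [-0.018,-0.018,-0.018,-0.018,-0.018,-0.018,0,0]}}

```text
time_s: 25.32
position: [0.6358, -0.2826, 0.1285]
tool_rot: [[-0.25, 0.968, -0.003], [0.968, 0.25, 0.002], [0.003, -0.002, -1.0]]
ft_force: [0.5, -0.2, 0.3]
grip_width: 0.0853
gripper_force: 0.0
```

```bash
python3 plan.py .636,-.2832,.018,104.5; python3 chk.py c6 tin sugar cup_blue cup_white
```

```text
t 25.32 pos [ 0.6358 -0.2826  0.1285] yaw 104.47 tilt [-0.003  0.002 -1.   ] w 0.0853 gf 0.0 F [ 0.5 -0.2  0.3] q [-34.  41.  57.   0.  82. -48.]
3 rows
travel [[-0.0,0.0,0.37],[-0.0,0.0,0.37],[-0.006,0.0,0.365]] 
twist [-0.0,-0.0,-0.0]
scene tin 373 [ 0.4734 -0.0104  4.7964  0.6917]
scene sugar 394 [ 4.72500e-01 -9.00000e-03  1.05435e+01  9.41000e-02]
scene cup_white 618 [ 0.4806  0.0909 40.616   0.0719]
```

Call:
{"method": "step_arm", "body": {"fingers": [-1,-1,-1,-1,1,1,1,1,1,1], "travel": [[0,0,0.37],[-0.005,0,0.37],[0,0,0.36],[0,0,0],[0,0,0],[0,0,0],[0,0,0],[0,0,0],[0,0,0],[0,0,0]], "twist": [0,0,0,0,0,0,0,0,0,0]}}

```text
time_s: 27.08
position: [0.6374, -0.2842, 0.0223]
tool_rot: [[-0.25, 0.968, 0.003], [0.968, 0.25, -0.002], [-0.003, 0.002, -1.0]]
ft_force: [-0.2, 0.7, 6.1]
grip_width: 0.0482
gripper_force: 30.5
```

```bash
python3 plan.py .636,-.2832,.12,104.5 .5535,-.018,.12,85.2
```

```text
t 27.07 pos [ 0.6374 -0.2842  0.0223] yaw 104.5 tilt [ 0.003 -0.002 -1.   ] w 0.0482 gf 30.5 F [-0.2  0.7  6.1] q [-34.  47.  63.   0.  70. -48.]
2 rows
travel [[0.01,-0.01,-0.49],[0.003,-0.001,-0.487]] 
twist [-0.0,-0.0]
6 rows
travel [[0.46,-0.02,0.0],[0.46,-0.05,0.0],[0.46,-0.07,0.0],[0.45,-0.1,0.0],[0.45,-0.13,0.0],[0.434,-0.152,0.0]] 
twist [0.018,0.018,0.018,0.018,0.018,0.017]
```

Call:
{"method": "step_arm", "body": {"fingers": [1,1,1,1,1,1,1,1,1,1], "travel": [[0,0,-0.49],[0,0,-0.49],[0.46,-0.02,0],[0.46,-0.04,0],[0.46,-0.06,0],[0.45,-0.09,0],[0.44,-0.11,0],[0.4,-0.13,0],[0,0,0],[0,0,0]], "twist": [0,0,0.018,0.018,0.018,0.018,0.018,0.017,0,0]}}

```text
time_s: 28.32
position: [0.5615, -0.023, 0.1187]
tool_rot: [[0.083, 0.997, 0.001], [0.997, -0.083, -0.0], [-0.0, 0.001, -1.0]]
ft_force: [-0.6, -0.0, -1.3]
grip_width: 0.048
gripper_force: 31.7
```

Call:
{"method": "step_arm", "body": {"fingers": [1,1], "travel": [[0,0,0],[0,0,0]], "twist": [0,0]}}

```text
time_s: 28.58
position: [0.5614, -0.0233, 0.1182]
tool_rot: [[0.084, 0.996, 0.0], [0.996, -0.084, -0.0], [-0.0, 0.0, -1.0]]
ft_force: [0.4, 0.1, -1.5]
grip_width: 0.0476
gripper_force: 31.7
```

```bash
python3 plan.py .5597,-.0205,.042,85.2
```

```text
t 28.57 pos [ 0.5614 -0.0233  0.1182] yaw 85.17 tilt [ 0. -0. -1.] w 0.0476 gf 31.7 F [ 0.4  0.1 -1.5] q [-14.  29.  82.  -0.  69. -10.]
2 rows
travel [[0.01,-0.01,0.38],[0.017,-0.009,0.382]] 
twist [-0.0,-0.0]
```

Call:
{"method": "step_arm", "body": {"fingers": [1,1,1,1,1], "travel": [[0.027,-0.012,0.38],[0,0,0.38],[0,0,0],[0,0,0],[0,0,0]], "twist": [0,0,0,0,0]}}

```text
time_s: 29.2
position: [0.561, -0.02, 0.0439]
tool_rot: [[0.083, 0.997, 0.003], [0.997, -0.083, -0.001], [-0.0, 0.003, -1.0]]
ft_force: [-0.4, -0.2, -0.2]
grip_width: 0.0479
gripper_force: 31.8
```

```bash
python3 plan.py .5597,-.0205,.0323,85.2
```

```text
t 29.2 pos [ 0.561  -0.02    0.0439] yaw 85.22 tilt [ 0.003 -0.001 -1.   ] w 0.0479 gf 31.8 F [-0.4 -0.2 -0.2] q [-14.  34.  87.   0.  58.  -9.]
1 rows
travel [[-0.006,-0.013,0.116]] 
twist [0.0]
```

Call:
{"method": "step_arm", "body": {"fingers": [1,1,1,1], "travel": [[-0.003,-0.008,0.08],[0,0,0.03],[0,0,0.01],[0,0,0]], "twist": [0,0,0,0]}}

```text
time_s: 29.7
position: [0.5597, -0.02, 0.0319]
tool_rot: [[0.083, 0.997, 0.002], [0.997, -0.083, -0.0], [-0.0, 0.002, -1.0]]
ft_force: [-3.5, -0.2, 13.9]
grip_width: 0.0479
gripper_force: 31.0
```

```bash
python3 plan.py
```

```text
t 29.7 pos [ 0.5597 -0.02    0.0319] yaw 85.24 tilt [ 0.002 -0.    -1.   ] w 0.0479 gf 31.0 F [-3.5 -0.2 13.9] q [-14.  35.  88.  -0.  57.  -9.]
```

Call:
{"method": "step_arm", "body": {"fingers": [-0.2,-0.4,-0.4,-0.4,-0.4,-0.4,-0.4], "travel": [[0,0,0],[0,0,0],[0,0,0],[0,0,-0.3],[0,0,-0.5],[0,0,-0.5],[0,0,0]], "twist": [0,0,0,0,0,0,0]}}

```text
time_s: 30.58
position: [0.5609, -0.0202, 0.1639]
tool_rot: [[0.083, 0.997, 0.007], [0.997, -0.083, -0.002], [-0.001, 0.007, -1.0]]
ft_force: [-0.0, 0.6, -0.2]
grip_width: 0.0599
gripper_force: 0.0
```

```bash
python3 plan.py .5,-.40,.2,85.2
```

```text
t 30.57 pos [ 0.5609 -0.0202  0.1639] yaw 85.24 tilt [ 0.007 -0.002 -1.   ] w 0.0599 gf 0.0 F [-0.   0.6 -0.2] q [-14.  26.  79.   0.  74.  -9.]
8 rows
travel [[-0.48,-0.04,-0.05],[-0.48,-0.04,-0.04],[-0.48,-0.04,-0.05],[-0.48,-0.03,-0.04],[-0.48,-0.04,-0.05],[-0.48,-0.03,-0.04],[-0.48,-0.04,-0.05],[-0.475,-0.031,-0.041]] 
twist [0.0,0.0,0.0,0.0,0.0,0.0,0.0,0.0]
```

Call:
{"method": "step_arm", "body": {"fingers": [-0.4,-0.4,-0.4,-1,-1,-1,-1,-1,-1,-1], "travel": [[-0.48,-0.04,-0.05],[-0.48,-0.04,-0.05],[-0.48,-0.04,-0.05],[-0.48,-0.04,-0.05],[-0.48,-0.04,-0.05],[-0.48,-0.04,-0.05],[-0.48,-0.04,-0.05],[-0.48,-0.04,-0.05],[-0.3,0,0],[0,0,0]], "twist": [0,0,0,0,0,0,0,0,0,0]}}

```text
time_s: 31.82
position: [0.4922, -0.4315, 0.1983]
tool_rot: [[0.086, 0.996, -0.002], [0.996, -0.086, 0.002], [0.002, -0.002, -1.0]]
ft_force: [-0.0, 0.2, 0.5]
grip_width: 0.0856
gripper_force: 0.0
```

```bash
python3 plan.py; python3 chk.py c7 tin sugar cup_blue cup_white creamer
python3 - <<'E'
import cv2,numpy as np
a=cv2.imread("pics/top_c7.png")[150:250,230:390]; b=cv2.imread("pics/scene_c7.png")[150:270,230:422]
f=lambda m,w:cv2.resize(m,w,interpolation=cv2.INTER_CUBIC)
cv2.imwrite("pics/v7.png",np.vstack([cv2.convertScaleAbs(f(a,(480,300)),alpha=1.5),f(b,(480,300))]))
E
```

```text
t 31.82 pos [ 0.4922 -0.4315  0.1983] yaw 85.09 tilt [-0.002  0.002 -1.   ] w 0.0856 gf 0.0 F [-0.   0.2  0.5] q [-52.  34.  59.  -0.  87. -47.]
top sugar 201 [ 0.4711 -0.0117  5.3485  0.1699]
top cup_white 343 [ 0.478   0.0905 31.6213  0.1559]
top creamer 311 [ 5.595000e-01 -2.000000e-02  3.545986e+02  1.214000e-01]
scene tin 240 [ 0.4641 -0.0096  6.8031  1.5791]
scene sugar 421 [ 4.72800e-01 -9.90000e-03  1.35013e+01  6.58000e-02]
scene cup_blue 593 [ 0.4627 -0.1132 52.138   0.1172]
scene cup_white 598 [ 0.482   0.0922 42.9545  0.0871]
scene creamer 771 [ 5.607000e-01 -1.670000e-02  3.568456e+02  1.167000e-01]
```

View pics/v7.png

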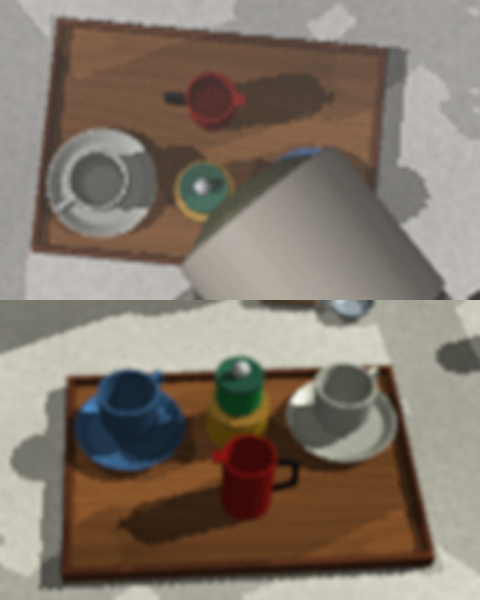

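The scene shows every item upright, with the jug straight behind the tin (88 mm away, at the tray's angle). The pot is centred on the tin and both cups sit in their saucers. Handing in.

```bash
python3 -c "
from rig import close_job; print(close_job())"
```

```text
the job is handed in; nothing more can be done
None
```

The coffee tray is laid as asked and handed in at about 32 s: cups on their own saucers (blue measured about 3 mm off centre, white about 1 mm), tin midway within about 2 mm, sugar pot on the tin, jug straight behind it, and the honey jar and purple look-alike not touched.

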